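Unclip the round timer from the kitchen rail

TASK

The grey caddy is being packed for the barbecue. Pull the round kitchen timer up off its sprung clip on the rail and stand it upright on the floor of the caddy, in the free end beside the salt shaker; lower it in, do not drop it. Leave the other two gadgets clipped on the rail.

Things in the scene. Friction and masses are not known exactly. Their poses are not given: they have to be found in the camera images.
- timer_center (a point): Centre of the round white case (56 mm across, 28 mm thick along x, dial faces -x, z up), 74 mm above the underside of its clip (40 x 44 mm), 104 mm above the worktop. The clip straddles the rail's blade; two sprung beads hold it until a straight pull up of up to 15 N; off in the first 10 mm, clear after 40 mm. 120 g; grip the case front and back along x. Stands on its clip.
- square_center (a point): Centre of the case of a gadget with a square white case 56 x 56 mm, 28 mm thick, and the same clip, height and axes as the timer. It stays on the rail. The three gadgets stand 85 mm apart, centre to centre, along the rail (their y), in any order.
- oblong_center (a point): Centre of the case of a gadget with a narrow upright white case 34 mm wide, 56 mm high, 28 mm thick, and the same clip, height and axes as the timer. It stays on the rail.
- caddy: Loose grey open caddy, 112 (x) x 186 (y) x 52 mm high; origin: centre of its underside, z up. Free floor inside 88 x 162 mm, 3 mm above the underside. A salt shaker (44 mm across, 90 mm tall) stands in its +y end, about 50 mm from the centre; the -y end is free: set down at about x = 0, y = -35 mm.
Things that resemble listed ones, but are neither listed nor needed, are in the scene too. What is shaped like the part that bears timer_center but green is not meant.

How it is judged:
On the way, in this order (a step that is already met when the one before it is completed fails the run):
1. the round timer is lifted clear of the rail (height (world z) of timer_center above 0.145 m), for 0.1 s.
2. the timer is lowered into the caddy by the hand, not dropped (z of timer_center in the frame of caddy below 0.095 m and horizontal distance between timer_center and caddy below 0.08 m and distance between the grasp point and timer_center below 0.06 m), for 0.05 s.
At the end, for the whole second after the job is handed in: Timer upright within 10 degrees on the caddy's floor (centre 77 +-10 mm above the caddy's underside), within 35 mm of its long middle line, 70 mm to the -y to 25 mm to the +y side of its middle; caddy level; square and oblong gadgets within 15 mm of their starts (x of timer_center in the frame of caddy between -0.035 and 0.035 m and y of timer_center in the frame of caddy between -0.07 and 0.025 m and z of timer_center in the frame of caddy between 0.067 and 0.087 m and angle between timer_center's own z axis and vertical below 0.18 rad and angle between caddy's own z axis and vertical below 0.1 rad and distance of each of square_center, oblong_center from where it was at the start of the episode below 0.015 m); the robot touches nothing.
It fails at once if another gadget is pulled off or shoved along the rail (distance of any of square_center, oblong_center from where it was at the start of the episode above 0.02 m).
It also fails if it takes over 38 s, if anything falls off the work surface, if the arm or the gripper's body presses on something with over 40 N, if the wrist force passes 120 N, or if a joint passes its speed limit or range.

ROBOT

A 7-joint arm with a two-finger parallel gripper is mounted at the origin on a cart in front of the work surface, level with it; the furniture and walls round the work are solid. World frame = base frame: x ahead of the robot, y to its left, z up, the work surface at z = 0. Lengths are in m, angles in rad, forces in N, time in s.
With the tool pointing down it reaches from about 0.425 to 0.925 m from the base axis. Payload 6.8 kg.
Tool frame: the origin (TCP) lies midway between the tips of the shut fingers; the grasp point (between the pads) lies 19 mm behind it; z points along the fingers, x is the direction in which the jaws open and shut, and the axes are right-handed (so a half turn about z gives the same grasp; the last joint's range is limited). The gripper opens to 88 mm and grips with 3 to 60 N. Pads are 20 mm wide; open, the fingers measure 115 mm over their backs; the gripper's body (75 mm by 178 mm) begins 61 mm behind the grasp point.
Start: joints at [1.163, 0.477, 0.022, 1.555, -0.011, 1.109, -0.083], TCP at [0.199, -0.645, 0.223] pointing down, gripper open.
Joint ranges: [-2.96, 2.96], [-0.34, 2.1], [-1.41, 1.46], [0.24, 2.44], [-1.37, 4.51], [0.17, 1.92], [-2.96, 2.96]. Speed limits (rad/s): [2.39, 2.39, 3.14, 3.14, 3.14, 3.14, 3.14].

INTERFACE

Orientations are given as a 3x3 rotation matrix whose columns are the frame's x, y, z axes.
In Python, from bench import telemetry, imaging, arm gives the robot as it stands. The module is installed in compiled form; this text tells all that it offers.
- The arm moves only by the tool servo_tool, never from a script. Its argument "steps" is a list of rows, each an object with "rotation": the turn, a rotation vector about the tool's x, y, z in degrees, a list of three; "offset": the shift along the tool's x, y, z in mm, a list of three; "hand": the finger opening in mm, from 0 to 87.8. A call has 1 to 8 rows; each row shifts and turns the commanded pose from where the row before left it, along the tool's axes as they then stand; what a row does not reach is not made up. A row lasts 1/12 s, in which the tool goes at most 41.7 mm and 7.16 degrees, less where a joint would pass 70% of its speed; a pose out of reach is approached as far as the arm can. A call is refused whole if a number of a shift passes 41.7 or a number of a turn 7.16, either way. A call with a gripper value outside its range is refused whole. The fingers move at their own pace and stop on an object; "squeeze" is the grip in N (left out, the last holds). Time passes only in rows, so rows that do not move let the fingers close. It gives the time, the measured TCP pose, the force and the opening at its end, in the units of the state.
- telemetry.get_obs(): the state, without advancing time (a new reading comes with each control period).
- imaging.grab_frame(name): name is "scene" or "top" or "wrist"; returns the picture (384x512x3 uint8, red, green, blue); there is no depth.
- imaging.calibration(name): a dict with "K" (3x3 intrinsics, pixels), "xyz" and "rotation" of the camera in the world; the wrist camera has in their place "mount" (4x4, takes a point from camera to tool coordinates, whose origin is the TCP and whose axes are the tool frame's). Camera axes: x right, y up, looking along -z (the intrinsics and any distortion apply to the point x, -y, -z); pixel columns grow to the right and rows downward; lengths in m; the calibration is good to about 2 mm. A picture is of the moment at which its call begins: read the wrist's pose just before it. calibration takes no time and is no camera call.
- arm.sign_off(): hands the job in, once; it reports no verdict.
The state is a dict: "time_s": time; "qpos": joint angles; "qd": joint speeds; "tau": joint torques, N m; "tool_pos": TCP position; "ee_rot": TCP orientation; "contact_force": force on the tool from outside, world axes, zero at the start; "wrist_torque": the same for the moment, N m; "grip_width": finger opening in m.
Only numpy, scipy, OpenCV 4.12 (cv2) and the standard library are available. Lean on these libraries where they do the work, as an engineer would, in place of code of your own. Each camera call takes 0.05 s, during which the arm holds its last target.

## Working session

There is one attempt and no reset: what is moved stays moved. The work goes in short steps, Python scripts to look and compute and a tool call to move; the robot and the scene stay as the last step left them, time stands still between calls to the robot, and variables do not carry over. Pictures are saved under pics/ and viewed, and the job is handed in when it is done.

Besides the shell and the picture viewer there is one more tool, called as name(argument=value, ...) on one line, values as JSON. servo_tool: Moves the arm, as the interface text tells. Its arguments: {"type":"object","properties":{"steps":{"type":"array","items":{"type":"object","properties":{"rotation":{"type":"array","items":{"type":"number"}},"offset":{"type":"array","items":{"type":"number"}},"hand":{"type":"number"}}}},"squeeze":{"type":"number"}},"required":["steps"]}

```bash
mkdir -p pics
python3 - <<'E'
from bench import telemetry, imaging, arm
import cv2,numpy as np
o=telemetry.get_obs();print(o)
for n in ["scene","top","wrist"]:
    im=imaging.grab_frame(n);cv2.imwrite(f"pics/{n}0.png",im[:,:,::-1]);print(n,imaging.calibration(n))
E
```

```text
{'time_s': 0.0, 'qpos': array([ 1.16289211,  0.4777617 ,  0.02238181,  1.55647322, -0.01150703,
        1.10929878, -0.08310493]), 'qd': array([ 2.55067561e-04,  1.55107251e-05, -1.03869202e-03,  7.22687643e-04,
       -3.14519560e-04,  1.27246036e-03,  4.33167485e-04]), 'tau': array([-5.88041748e-04, -5.82862079e+01,  1.53395802e+00, -2.72608870e+01,
       -5.44594636e-02,  1.70298549e-02,  1.69985719e-04]), 'tool_pos': array([ 0.19912837, -0.64431428,  0.2216991 ]), 'ee_rot': array([[ 2.95309568e-01, -9.55401384e-01, -6.73763115e-04],
       [-9.55399914e-01, -2.95310300e-01,  1.68244040e-03],
       [-1.80637508e-03,  1.46872474e-04, -9.99998358e-01]]), 'contact_force': array([-0.66197963,  0.6230254 , -0.97151851]), 'wrist_torque': array([ 0.00459241, -0.04514383, -0.04577923]), 'grip_width': 0.08735334923526193}
scene {'K': array([[499.90611194,   0.        , 254.35025622],
       [  0.        , 499.90611194, 185.2271164 ],
       [  0.        ,   0.        ,   1.        ]]), 'xyz': array([ 0.66923476, -0.38663722,  0.81426011]), 'rotation': array([[ 0.97889522, -0.14513779,  0
[... 302 characters left out ...]
.18799239, 0.92467657]), 'rotation': array([[ 0.01635378,  0.98920585, -0.14561709],
       [-0.99972567,  0.01861942,  0.01420947],
       [ 0.0167674 ,  0.14534476,  0.98923898]])}
wrist {'K': array([[280.47817154,   0.        , 256.80955797],
       [  0.        , 280.47817154, 190.29407603],
       [  0.        ,   0.        ,   1.        ]]), 'mount': array([[ 9.99997936e-01,  1.50320048e-03, -1.36710414e-03,
        -2.15820010e-04],
       [ 1.09537278e-03, -9.65503864e-01, -2.60386422e-01,
        -7.10306348e-02],
       [-1.71135733e-03,  2.60384387e-01, -9.65503517e-01,
        -1.62051145e-01],
       [ 0.00000000e+00,  0.00000000e+00,  0.00000000e+00,
         1.00000000e+00]])}
```

View pics/scene0.png

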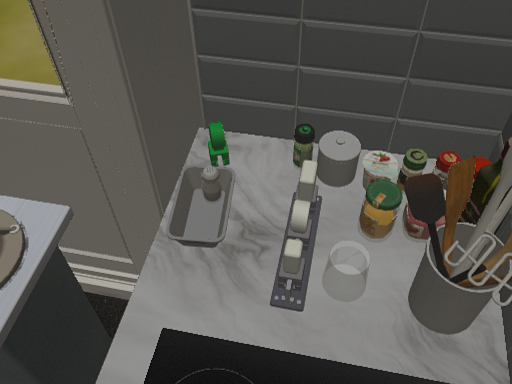

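View pics/top0.png

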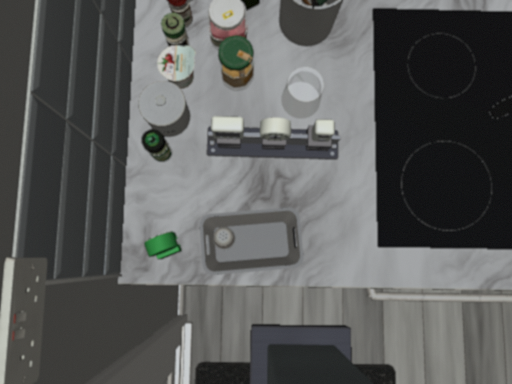

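View pics/wrist0.png

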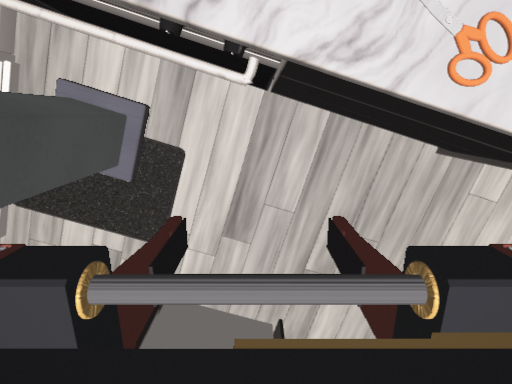

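The top view shows the rail, with the square at (228,128), the round timer at (275,128) and the oblong at (324,130). The caddy is at (251,241) with the shaker at (223,237). The green decoy is at (162,245). Next I'll zoom in to measure.

Run:
```python
import cv2
t=cv2.imread("pics/top0.png");cv2.imwrite("pics/tz.png",cv2.resize(t[105:280,195:345],None,fx=3.4,fy=3.4,interpolation=cv2.INTER_CUBIC))
s=cv2.imread("pics/scene0.png");cv2.imwrite("pics/sz.png",cv2.resize(s[110:310,160:340],None,fx=3,fy=3,interpolation=cv2.INTER_CUBIC))
```

```text
(no output)
```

View pics/tz.png

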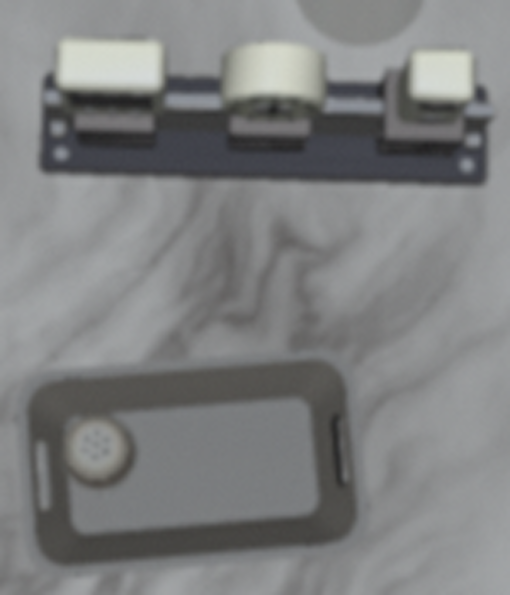

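View pics/sz.png

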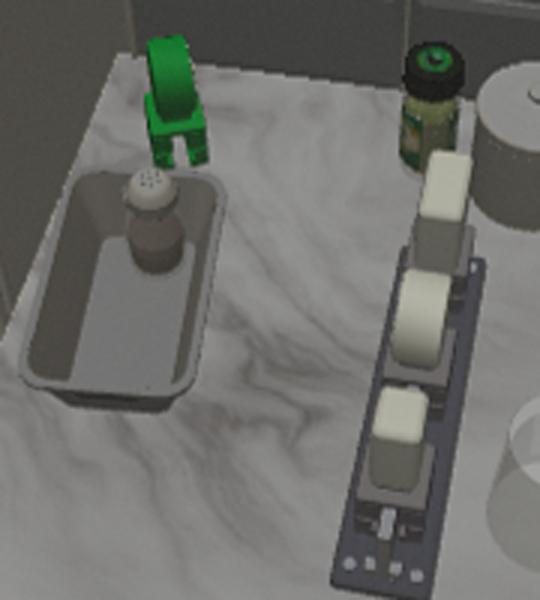

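```bash
cat > h.py <<'E'
import numpy as np
from bench import telemetry, imaging
def ray(n,u,v):
    c=imaging.calibration(n);K=c["K"]
    if n=="wrist":
        o=telemetry.get_obs();T=np.array(c["mount"]);R=o["ee_rot"]@T[:3,:3];p=o["tool_pos"]+o["ee_rot"]@T[:3,3]
    else: R=c["rotation"];p=c["xyz"]
    d=np.array([(u-K[0,2])/K[0,0],-(v-K[1,2])/K[1,1],-1]);return p,R@d
def onz(n,u,v,z):
    p,d=ray(n,u,v);return p+d*(z-p[2])/d[2]
E
python3 - <<'E'
from h import *
np.set_printoptions(precision=4,suppress=True)
T=lambda a,b,z:onz("top",a/3.4+195,b/3.4+105,z)
S=lambda a,b,z:onz("scene",a/3+160,b/3+110,z)
print("square top",[T(a,b,.132)[:2] for a,b in [(60,38),(163,40),(163,92),(58,90)]])
print("oblong top",[T(a,b,.132)[:2] for a,b in [(410,50),(472,52),(474,98),(411,97)]])
print("timer y",T(223,72,.104)[:2],T(326,72,.104)[:2],"top back/front",T(273,40,.132)[:2],T(273,95,.132)[:2])
print("blade ",[T(a,b,.05)[:2] for a,b in [(45,97),(490,110)]])
print("rail",[T(a,b,.01)[:2] for a,b in [(42,75),(485,88),(485,183),(40,170)]])
c=[(30,385),(345,362),(357,540),(45,563)]
print("caddy",[T(a,b,.052)[:2] for a,b in c]);print(np.mean([T(a,b,.052) for a,b in c],0))
f=[(68,412),(310,397),(320,520),(75,535)]
print("floor",[T(a,b,.003)[:2] for a,b in f],np.mean([T(a,b,.003) for a,b in f],0))
print("shaker",T(97,447,.09)[:2])
print("scene shaker",S(151,180,.09)[:2], "sq top",[S(a,b,.132)[:2] for a,b in [(430,152),(471,155),(462,218),(420,212)]])
print("sc obl",[S(a,b,.132)[:2] for a,b in [(383,390),(428,395),(420,442),(374,437)]])
c=[(68,178),(222,180),(185,398),(22,375)]
print("sc caddy",[S(a,b,.052)[:2] for a,b in c],np.mean([S(a,b,.052) for a,b in c],0))
E
```

```text
square top [array([0.6412, 0.2552]), array([0.6413, 0.2026]), array([0.6139, 0.202 ]), array([0.6138, 0.2554])]
oblong top [array([0.6387, 0.0761]), array([0.6383, 0.0443]), array([0.6141, 0.0434]), array([0.6139, 0.0756])]
timer y [0.6333 0.1711] [0.6345 0.1167] top back/front [0.6425 0.1463] [0.6135 0.146 ]
blade  [array([0.6327, 0.2695]), array([0.6304, 0.0195])]
rail [array([0.657 , 0.2754]), array([0.6547, 0.0146]), array([0.5974, 0.0151]), array([0.6   , 0.2748])]
caddy [array([0.4706, 0.2724]), array([0.4863, 0.1008]), array([0.39  , 0.0939]), array([0.3751, 0.2613])]
[0.4305 0.1821 0.052 ]
floor [array([0.4599, 0.2549]), array([0.471, 0.116]), array([0.4009, 0.1098]), array([0.3902, 0.2489])] [0.4305 0.1824 0.003 ]
shaker [0.4355 0.2331]
scene shaker [0.4401 0.2345] sq top [array([0.6179, 0.2541]), array([0.6432, 0.2564]), array([0.6443, 0.2042]), array([0.619 , 0.2041])]
sc obl [array([0.6179, 0.0733]), array([0.6424, 0.0748]), array([0.6425, 0.0444]), array([0.6181, 0.0427])]
sc caddy [array([0.3715, 0.2581]), array([0.476 , 0.2764]), array([0.4948, 0.0982]), array([0.3919, 0.0952])] [0.4335 0.182  0.052 ]
```

Run:
```python
from h import *
np.set_printoptions(precision=4,suppress=True)
for z in (0.002,.06,.1,.13): print("glass z",z,onz("top",287,85,z)[:2],onz("top",305,70,z)[:2],onz("top",305,115,z)[:2],"| scene",onz("scene",330,260,z)[:2],onz("scene",349,247,z)[:2])
for z in (.2,.3): print("utensil bound",z,onz("top",275,0,z)[:2],onz("scene",408,192,z)[:2])
# rows to hover
o=telemetry.get_obs();p=o["tool_pos"];g=np.array([.629,.144,.222]);a0=-72.8
N=24;d=(g-p)/N;print("step world",d)
a=a0
for i in range(N):
    r=np.deg2rad(a);x=np.array([np.cos(r),np.sin(r),0]);y=np.array([np.sin(r),-np.cos(r),0])
    print(i,np.round([d@x*1e3,d@y*1e3],1)); 
    a=min(0,a+5.2)
```

```text
glass z 0.002 [0.7516 0.1162] [0.7848 0.0794] [0.6888 0.0792] | scene [0.6937 0.1316] [0.7263 0.1677]
glass z 0.06 [0.7289 0.1208] [0.76   0.0862] [0.6701 0.0861] | scene [0.692  0.0946] [0.7222 0.1281]
glass z 0.1 [0.7133 0.1239] [0.7429 0.0909] [0.6571 0.0908] | scene [0.6908 0.0691] [0.7194 0.1008]
glass z 0.13 [0.7015 0.1262] [0.7301 0.0945] [0.6474 0.0943] | scene [0.6899 0.05  ] [0.7173 0.0804]
utensil bound 0.2 [0.8206 0.1525] [0.795  0.1542]
utensil bound 0.3 [0.7613 0.1574] [0.7746 0.0662]
step world [0.0179 0.0329 0.    ]
0 [-26.1 -26.8]
1 [-23.5 -29.1]
2 [-20.8 -31.1]
3 [-17.9 -32.8]
4 [-14.9 -34.3]
5 [-11.7 -35.5]
6 [ -8.4 -36.5]
7 [ -5.1 -37.1]
8 [ -1.7 -37.4]
9 [  1.7 -37.4]
10 [  5.1 -37.1]
11 [  8.4 -36.5]
12 [ 11.7 -35.5]
13 [ 14.9 -34.3]
14 [ 17.9 -32.9]
15 [ 17.9 -32.9]
16 [ 17.9 -32.9]
17 [ 17.9 -32.9]
18 [ 17.9 -32.9]
19 [ 17.9 -32.9]
20 [ 17.9 -32.9]
21 [ 17.9 -32.9]
22 [ 17.9 -32.9]
23 [ 17.9 -32.9]
```

servo_tool(steps=[{"offset":[-26.1,-26.8,0],"rotation":[0,0,-5.2],"hand":58},{"offset":[-23.5,-29.1,0],"rotation":[0,0,-5.2],"hand":58},{"offset":[-20.8,-31.1,0],"rotation":[0,0,-5.2],"hand":58},{"offset":[-17.9,-32.8,0],"rotation":[0,0,-5.2],"hand":58},{"offset":[-14.9,-34.3,0],"rotation":[0,0,-5.2],"hand":58},{"offset":[-11.7,-35.5,0],"rotation":[0,0,-5.2],"hand":58},{"offset":[-8.4,-36.5,0],"rotation":[0,0,-5.2],"hand":58},{"offset":[-5.1,-37.1,0],"rotation":[0,0,-5.2],"hand":58}])

```text
time_s: 0.82
tool_pos: [0.3431, -0.3804, 0.2226]
ee_rot: [[0.857, -0.515, -0.0], [-0.515, -0.857, -0.0], [-0.0, 0.0, -1.0]]
contact_force: [0.8, 0.3, 0.1]
grip_width: 0.0576
```

servo_tool(steps=[{"offset":[-1.7,-37.4,0],"rotation":[0,0,-5.2],"hand":58},{"offset":[1.7,-37.4,0],"rotation":[0,0,-5.2],"hand":58},{"offset":[5.1,-37.1,0],"rotation":[0,0,-5.2],"hand":58},{"offset":[8.4,-36.5,0],"rotation":[0,0,-5.2],"hand":58},{"offset":[11.7,-35.5,0],"rotation":[0,0,-5.2],"hand":58},{"offset":[14.9,-34.3,0],"rotation":[0,0,-5.2],"hand":58}])

```text
time_s: 1.32
tool_pos: [0.4507, -0.1834, 0.2227]
ee_rot: [[1.0, 0.004, 0.0], [0.004, -1.0, -0.0], [0.0, 0.0, -1.0]]
contact_force: [0.0, -0.6, 0.9]
grip_width: 0.0583
```

servo_tool(steps=[{"offset":[22,-38,0],"rotation":[0,0,0],"hand":58},{"offset":[22,-38,0],"rotation":[0,0,0],"hand":58},{"offset":[22,-38,0],"rotation":[0,0,0],"hand":58},{"offset":[22,-38,0],"rotation":[0,0,0],"hand":58},{"offset":[22,-38,0],"rotation":[0,0,0],"hand":58},{"offset":[22,-38,0],"rotation":[0,0,0],"hand":58},{"offset":[20,-38,0],"rotation":[0,0,0],"hand":58},{"offset":[18,-38,0],"rotation":[0,0,0],"hand":58}])

```text
time_s: 1.98
tool_pos: [0.6137, 0.1071, 0.2223]
ee_rot: [[1.0, -0.001, -0.0], [-0.001, -1.0, -0.0], [-0.0, 0.0, -1.0]]
contact_force: [0.5, 0.3, 0.2]
grip_width: 0.0578
```

servo_tool(steps=[{"offset":[6,-10,0],"hand":58,"rotation":[0,0,0]},{"offset":[0,0,0],"hand":58,"rotation":[0,0,0]}])

```text
time_s: 2.15
tool_pos: [0.6192, 0.1207, 0.2222]
ee_rot: [[1.0, 0.006, -0.0], [0.006, -1.0, 0.003], [-0.0, -0.003, -1.0]]
contact_force: [-1.3, -0.1, -2.0]
grip_width: 0.0582
```

Run:
```python
from h import *
import cv2
o=telemetry.get_obs();print(o["tool_pos"],o["ee_rot"])
im=imaging.grab_frame("wrist");cv2.imwrite("pics/w1.png",im[:,:,::-1])
im=imaging.grab_frame("scene");cv2.imwrite("pics/s1.png",im[:,:,::-1])
```

```text
[0.61919349 0.12067215 0.22220051] [[ 9.99983609e-01  5.70903036e-03 -4.33671056e-04]
 [ 5.71021366e-03 -9.99979837e-01  2.77818935e-03]
 [-4.17801545e-04 -2.78062017e-03 -9.99996047e-01]]
```

View pics/w1.png

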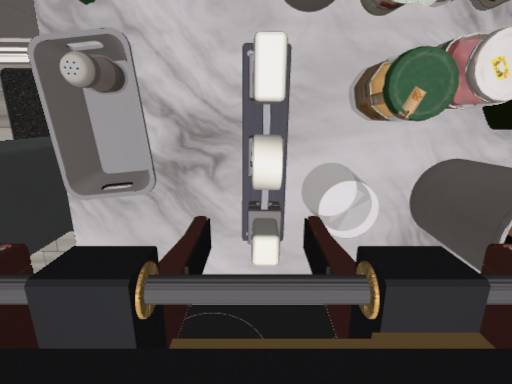

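View pics/s1.png

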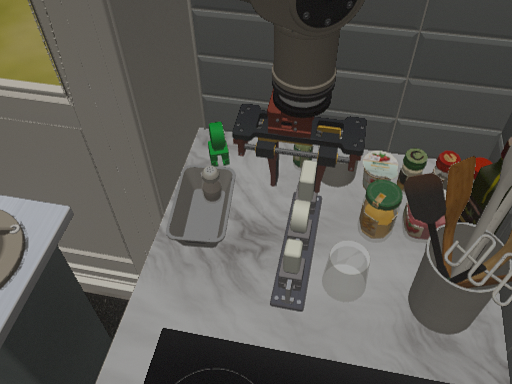

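Run:
```python
from h import *
import cv2
np.set_printoptions(precision=4,suppress=True)
im=cv2.imread("pics/w1.png");h=cv2.cvtColor(im,cv2.COLOR_BGR2HSV)
m=cv2.inRange(im,(150,170,170),(255,255,255));m[:,:240]=0;m[:,300:]=0;m[270:]=0
n,l,s,c=cv2.connectedComponentsWithStats(m)
for q in s[1:]:
    if q[4]>200:
        x,y,w,hh,_=q;print(q,[onz("wrist",a,b,z) [:2] for z in(.132,.104) for a,b in((x,y),(x+w,y+hh))])
for n,u,v in (("caddy c",98,115),("shaker",80,68)): print(n,onz("wrist",u,v,.09)[:2])
c=[(36,35),(132,28),(155,188),(72,196)];P=[onz("wrist",a,b,.052) for a,b in c];print(P,np.mean(P,0))
```

```text
[ 240    0   60  101 4431] [array([0.6054, 0.2728]), array([0.6555, 0.1971]), array([0.604 , 0.2824]), array([0.6596, 0.1983])]
[289 109  11  26 220] [array([0.6463, 0.1905]), array([0.6567, 0.1684]), array([0.6494, 0.1909]), array([0.6609, 0.1664])]
[ 252  138   31   51 1420] [array([0.6142, 0.1659]), array([0.6428, 0.119 ]), array([0.6138, 0.1636]), array([0.6455, 0.1115])]
[ 240  140   60  130 3236] [array([0.6036, 0.1641]), array([0.6619, 0.0344]), array([0.6019, 0.1616]), array([0.6668, 0.0175])]
caddy c [0.4577 0.1856]
shaker [0.4469 0.2297]
[array([0.3832, 0.2679, 0.052 ]), array([0.4863, 0.2744, 0.052 ]), array([0.4938, 0.0991, 0.052 ]), array([0.3903, 0.089 , 0.052 ])] [0.4384 0.1826 0.052 ]
```

servo_tool(steps=[{"offset":[8,-16,0],"hand":58,"rotation":[0,0,0]},{"offset":[0,0,0],"hand":58,"rotation":[0,0,0]},{"offset":[0,0,0],"hand":58,"rotation":[0,0,0]}])

```text
time_s: 2.5
tool_pos: [0.6266, 0.1302, 0.2226]
ee_rot: [[1.0, -0.001, -0.0], [-0.001, -1.0, -0.001], [-0.0, 0.001, -1.0]]
contact_force: [-0.0, -0.2, -0.3]
grip_width: 0.0578
```

Run:
```python
from h import *
import cv2
o=telemetry.get_obs();print(o["tool_pos"],o["ee_rot"],o["qd"])
im=imaging.grab_frame("wrist");cv2.imwrite("pics/w2.png",cv2.resize(im[60:270,200:340,::-1],None,fx=2.8,fy=2.8))
```

```text
[0.62657704 0.13015191 0.22260491] [[ 9.99998875e-01 -1.45271508e-03 -3.73380240e-04]
 [-1.45301166e-03 -9.99998628e-01 -7.95279233e-04]
 [-3.72224414e-04  7.95820864e-04 -9.99999614e-01]] [ 0.00871494 -0.00716141  0.00912898  0.00883884  0.00278929  0.00237924
  0.00211731]
```

View pics/w2.png

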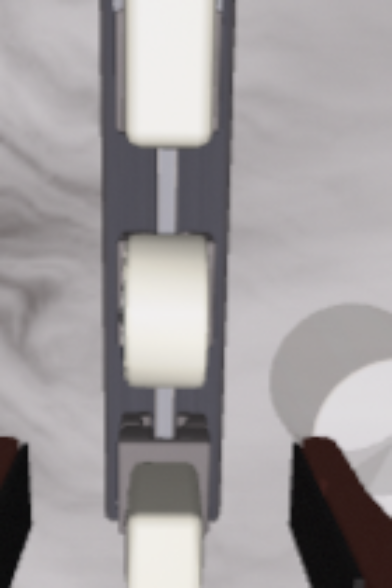

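Run:
```python
from h import *
np.set_printoptions(precision=4,suppress=True)
W=lambda a,b,z:onz("wrist",a/2.8+200,b/2.8+60,z)
for a,b in((126,310),(209,310)): print("timer x @.132",W(a,b,.130))
p=ray("wrist",256,190)[0];print(p)
for b in (235,387):
    q=W(166,b,.104);s=(p[1]-q[1])/.28;print("y",q[1],.0280*np.hypot(1,s))
print("square front edge",W(170,147,.132)," -> ctr +28"); print("oblong back",W(165,515,.132),"-> ctr -17")
```

```text
timer x @.132 [0.6157 0.1504 0.13  ]
timer x @.132 [0.6431 0.1504 0.13  ]
[0.6266 0.2012 0.3846]
y 0.17224328767830033 0.028149301903359902
y 0.11597677169142383 0.029268155750665097
square front edge [0.6301 0.2022 0.132 ]  -> ctr +28
oblong back [0.6284 0.0774 0.132 ] -> ctr -17
```

servo_tool(steps=[{"offset":[2.8,-14,0],"hand":58,"rotation":[0,0,0]},{"offset":[0,0,0],"hand":58,"rotation":[0,0,0]},{"offset":[0,0,15],"hand":58,"rotation":[0,0,0]},{"offset":[0,0,15],"hand":58,"rotation":[0,0,0]},{"offset":[0,0,15],"hand":58,"rotation":[0,0,0]},{"offset":[0,0,0],"hand":58,"rotation":[0,0,0]}])

```text
time_s: 3.05
tool_pos: [0.6279, 0.1449, 0.1747]
ee_rot: [[1.0, -0.0, -0.005], [-0.0, -1.0, -0.001], [-0.005, 0.001, -1.0]]
contact_force: [-0.2, -0.2, -1.0]
grip_width: 0.0581
```

servo_tool(steps=[{"offset":[1.2,0,18],"hand":58,"rotation":[0,0,0]},{"offset":[0,0,20],"hand":58,"rotation":[0,0,0]},{"offset":[0,0,20],"hand":58,"rotation":[0,0,0]},{"offset":[0,0,18],"hand":58,"rotation":[0,0,0]},{"offset":[0,0,12],"hand":58,"rotation":[0,0,0]},{"offset":[0,0,0],"hand":58,"rotation":[0,0,0]}])

```text
time_s: 3.55
tool_pos: [0.6296, 0.1451, 0.0876]
ee_rot: [[1.0, -0.0, -0.004], [-0.0, -1.0, -0.001], [-0.004, 0.001, -1.0]]
contact_force: [0.0, -0.0, -0.2]
grip_width: 0.058
```

servo_tool(squeeze=40, steps=[{"offset":[0,0,2],"hand":40,"rotation":[0,0,0]},{"offset":[0,0,0],"hand":32,"rotation":[0,0,0]},{"offset":[0,0,0],"hand":22,"rotation":[0,0,0]},{"offset":[0,0,0],"hand":15,"rotation":[0,0,0]},{"offset":[0,0,0],"hand":15,"rotation":[0,0,0]},{"offset":[0,0,0],"hand":15,"rotation":[0,0,0]}])

```text
time_s: 4.05
tool_pos: [0.63, 0.1459, 0.0881]
ee_rot: [[1.0, -0.0, -0.002], [-0.0, -1.0, -0.0], [-0.002, 0.0, -1.0]]
contact_force: [-4.1, -0.1, 4.4]
grip_width: 0.028
```

servo_tool(steps=[{"offset":[0,0,-3],"hand":15,"rotation":[0,0,0]},{"offset":[0,0,-4],"hand":15,"rotation":[0,0,0]},{"offset":[0,0,-5],"hand":15,"rotation":[0,0,0]},{"offset":[0,0,-6],"hand":15,"rotation":[0,0,0]},{"offset":[0,0,-8],"hand":15,"rotation":[0,0,0]},{"offset":[0,0,-10],"hand":15,"rotation":[0,0,0]},{"offset":[0,0,-12],"hand":15,"rotation":[0,0,0]},{"offset":[0,0,-12],"hand":15,"rotation":[0,0,0]}])

```text
time_s: 4.72
tool_pos: [0.6322, 0.1459, 0.15]
ee_rot: [[1.0, -0.001, 0.003], [-0.001, -1.0, 0.001], [0.003, -0.001, -1.0]]
contact_force: [0.6, 0.7, -1.4]
grip_width: 0.0282
```

Run:
```python
from h import *
import cv2
o=telemetry.get_obs();print(o["tool_pos"],o["contact_force"],o["grip_width"])
im=imaging.grab_frame("scene");cv2.imwrite("pics/s3.png",cv2.resize(im[60:320,150:380,::-1],None,fx=2.2,fy=2.2))
```

```text
[0.63215785 0.14589518 0.14997058] [ 0.60905971  0.70952037 -1.42188035] 0.02822837627535901
```

View pics/s3.png

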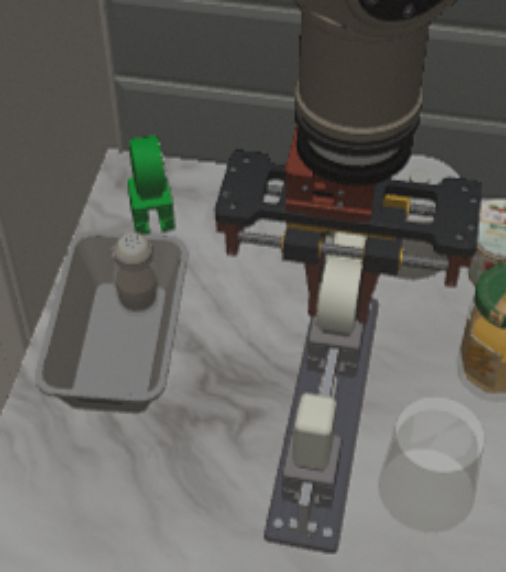

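The timer is off the rail and held, and the neighbours haven't moved. I'll lift it higher and carry it to the free end of the caddy.

servo_tool(steps=[{"offset":[0,0,-18],"hand":15,"rotation":[0,0,0]},{"offset":[0,0,-18],"hand":15,"rotation":[0,0,0]},{"offset":[0,0,-12],"hand":15,"rotation":[0,0,0]},{"offset":[-12,0,0],"hand":15,"rotation":[0,0,0]},{"offset":[-24,0,0],"hand":15,"rotation":[0,0,0]},{"offset":[-30,0,0],"hand":15,"rotation":[0,0,0]},{"offset":[-30,0,0],"hand":15,"rotation":[0,0,0]},{"offset":[-30,0,0],"hand":15,"rotation":[0,0,0]}])

```text
time_s: 5.43
tool_pos: [0.504, 0.1458, 0.1961]
ee_rot: [[1.0, -0.001, 0.001], [-0.001, -1.0, 0.0], [0.001, -0.0, -1.0]]
contact_force: [-0.1, 0.7, -0.9]
grip_width: 0.0276
```

servo_tool(steps=[{"offset":[-28,0,0],"hand":15,"rotation":[0,0,0]},{"offset":[-22,0,0],"hand":15,"rotation":[0,0,-2]},{"offset":[-14,0,0],"hand":15,"rotation":[0,0,-2]},{"offset":[0,0,0],"hand":15,"rotation":[0,0,0]},{"offset":[0,0,0],"hand":15,"rotation":[0,0,0]}])

```text
time_s: 5.85
tool_pos: [0.4414, 0.1454, 0.1965]
ee_rot: [[0.998, 0.069, 0.002], [0.069, -0.998, -0.0], [0.002, 0.0, -1.0]]
contact_force: [0.0, -0.9, -1.3]
grip_width: 0.028
```

Run:
```python
from h import *
import cv2
o=telemetry.get_obs();print(o["tool_pos"],o["contact_force"],o["grip_width"],o["qpos"])
im=imaging.grab_frame("scene");cv2.imwrite("pics/s4.png",cv2.resize(im[60:320,130:360,::-1],None,fx=2.2,fy=2.2))
im=imaging.grab_frame("top");cv2.imwrite("pics/t4.png",im[:,:,::-1])
im=imaging.grab_frame("wrist");cv2.imwrite("pics/w4.png",im[:,:,::-1])
```

```text
[0.44141979 0.14535611 0.19646224] [ 0.03272053 -0.92227473 -1.27680182] 0.028030250393957346 [ 0.13718499  0.22100895 -0.66221592  2.03470261  0.16967622  0.93659782
 -0.54496538]
```

View pics/s4.png

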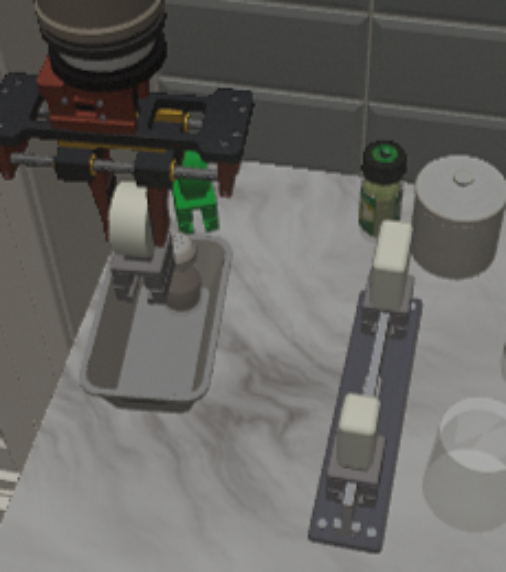

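View pics/w4.png

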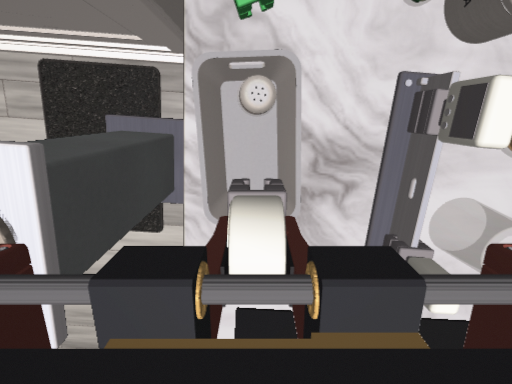

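servo_tool(steps=[{"offset":[-6.5,-1.5,0],"hand":15,"rotation":[0,0,0]},{"offset":[0,0,12],"hand":15,"rotation":[0,0,0]},{"offset":[0,0,20],"hand":15,"rotation":[0,0,0]},{"offset":[0,0,22],"hand":15,"rotation":[0,0,0]},{"offset":[0,0,22],"hand":15,"rotation":[0,0,0]},{"offset":[0,0,22],"hand":15,"rotation":[0,0,0]},{"offset":[0,0,14],"hand":15,"rotation":[0,0,0]},{"offset":[0,0,6],"hand":15,"rotation":[0,0,0]}])

```text
time_s: 6.67
tool_pos: [0.4332, 0.146, 0.0756]
ee_rot: [[0.998, 0.069, -0.003], [0.069, -0.998, -0.001], [-0.004, 0.0, -1.0]]
contact_force: [0.8, -0.8, -1.2]
grip_width: 0.0279
```

Run:
```python
from h import *
import cv2
o=telemetry.get_obs();print(o["tool_pos"],o["contact_force"],o["grip_width"])
im=imaging.grab_frame("scene");cv2.imwrite("pics/s5.png",cv2.resize(im[60:320,130:360,::-1],None,fx=2.2,fy=2.2))
```

```text
[0.4331985  0.14601596 0.07561318] [ 0.82610082 -0.76292527 -1.15317876] 0.02790509284910514
```

View pics/s5.png

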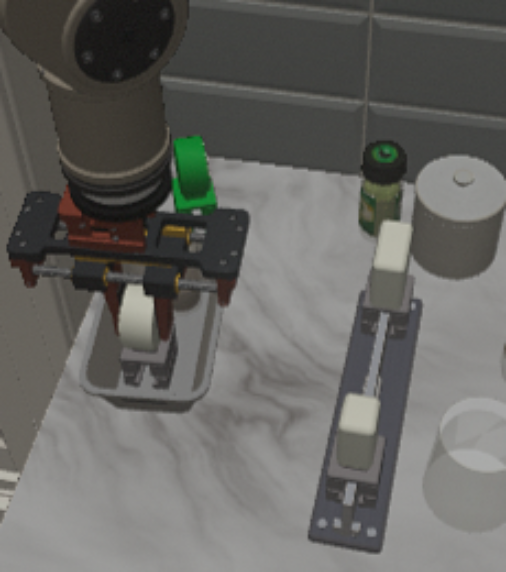

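The timer is inside the caddy, about 13 mm above the floor. I'll lower it slowly until it touches.

servo_tool(steps=[{"offset":[0,0,4],"hand":15,"rotation":[0,0,0]},{"offset":[0,0,4],"hand":15,"rotation":[0,0,0]},{"offset":[0,0,2],"hand":15,"rotation":[0,0,0]},{"offset":[0,0,1],"hand":15,"rotation":[0,0,0]},{"offset":[0,0,0],"hand":15,"rotation":[0,0,0]}])

```text
time_s: 7.13
tool_pos: [0.4347, 0.1464, 0.0669]
ee_rot: [[0.998, 0.069, 0.001], [0.069, -0.998, 0.0], [0.001, -0.0, -1.0]]
contact_force: [0.8, -0.5, -1.1]
grip_width: 0.0277
```

servo_tool(steps=[{"offset":[0,0,2],"hand":15,"rotation":[0,0,0]},{"offset":[0,0,1],"hand":15,"rotation":[0,0,0]},{"offset":[0,0,1],"hand":15,"rotation":[0,0,0]},{"offset":[0,0,0],"hand":15,"rotation":[0,0,0]}])

```text
time_s: 7.47
tool_pos: [0.4343, 0.1463, 0.0626]
ee_rot: [[0.998, 0.069, -0.0], [0.069, -0.998, -0.0], [-0.0, 0.0, -1.0]]
contact_force: [0.5, 0.1, -0.6]
grip_width: 0.028
```

servo_tool(steps=[{"offset":[0,0,1],"hand":15,"rotation":[0,0,0]},{"offset":[0,0,1],"hand":15,"rotation":[0,0,0]},{"offset":[0,0,0],"hand":15,"rotation":[0,0,0]}])

```text
time_s: 7.72
tool_pos: [0.4343, 0.1463, 0.0605]
ee_rot: [[0.998, 0.069, -0.0], [0.069, -0.998, -0.0], [-0.0, 0.0, -1.0]]
contact_force: [-0.1, 0.2, -1.5]
grip_width: 0.0279
```

servo_tool(steps=[{"offset":[0,0,1],"hand":15,"rotation":[0,0,0]},{"offset":[0,0,0],"hand":15,"rotation":[0,0,0]}])

```text
time_s: 7.88
tool_pos: [0.4344, 0.1464, 0.0601]
ee_rot: [[0.998, 0.069, 0.0], [0.069, -0.998, -0.001], [0.0, 0.001, -1.0]]
contact_force: [-2.4, -1.8, 5.6]
grip_width: 0.0277
```

Contact with the floor is felt (+5.6 N). I'll release slowly.

servo_tool(squeeze=10, steps=[{"offset":[0,0,0],"hand":26,"rotation":[0,0,0]},{"offset":[0,0,0],"hand":32,"rotation":[0,0,0]},{"offset":[0,0,0],"hand":42,"rotation":[0,0,0]},{"offset":[0,0,0],"hand":52,"rotation":[0,0,0]},{"offset":[0,0,0],"hand":56,"rotation":[0,0,0]}])

```text
time_s: 8.3
tool_pos: [0.4345, 0.1464, 0.0596]
ee_rot: [[0.998, 0.069, 0.0], [0.069, -0.998, 0.0], [0.0, -0.0, -1.0]]
contact_force: [-0.3, -0.1, 0.4]
grip_width: 0.0486
```

servo_tool(steps=[{"offset":[0,0,-8],"hand":56,"rotation":[0,0,0]},{"offset":[0,0,-15],"hand":56,"rotation":[0,0,0]},{"offset":[0,0,-22],"hand":56,"rotation":[0,0,0]},{"offset":[0,0,-30],"hand":56,"rotation":[0,0,0]},{"offset":[0,0,-35],"hand":56,"rotation":[0,0,0]},{"offset":[0,0,-35],"hand":56,"rotation":[0,0,0]},{"offset":[0,0,-20],"hand":56,"rotation":[0,0,0]},{"offset":[0,0,0],"hand":56,"rotation":[0,0,0]}])

```text
time_s: 8.97
tool_pos: [0.4368, 0.1477, 0.2296]
ee_rot: [[0.998, 0.069, 0.008], [0.069, -0.998, 0.002], [0.008, -0.001, -1.0]]
contact_force: [1.5, 0.2, 0.1]
grip_width: 0.056
```

Run:
```python
from h import *
import cv2
o=telemetry.get_obs();print(o["tool_pos"],o["contact_force"],o["grip_width"])
for n in("scene","top","wrist"):
  im=imaging.grab_frame(n);cv2.imwrite(f"pics/{n}6.png",im[:,:,::-1])
```

```text
[0.43677075 0.147718   0.22960468] [1.48021597 0.24858189 0.11226992] 0.05597564629939814
```

View pics/scene6.png

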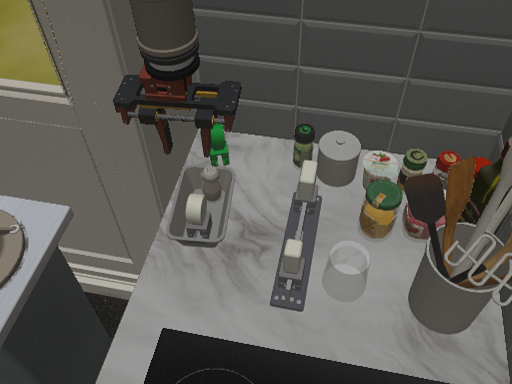

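View pics/wrist6.png

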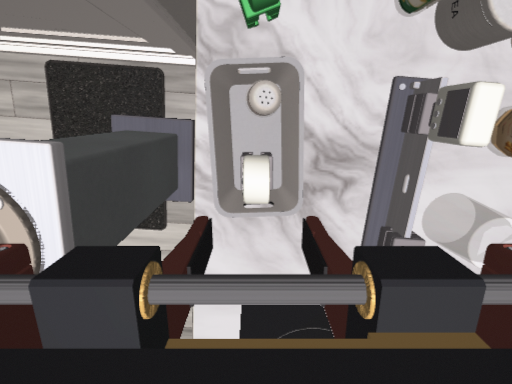

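Run:
```python
from h import *
np.set_printoptions(precision=4,suppress=True)
c=[(208,67),(303,58),(302,213),(216,215)]
P=np.array([onz("wrist",a,b,.052) for a,b in c]);C=P.mean(0);print("caddy",P[:,:2],C)
t=onz("wrist",256,178,.09);print("timer",t,t-C)
print("scene timer",onz("scene",196,209,.077),"shaker",onz("wrist",265,97,.09))
import cv2
a=cv2.imread("pics/scene0.png");b=cv2.imread("pics/scene6.png")
for n,(x0,x1,y0,y1) in dict(sq=(296,322,155,208),ob=(275,308,236,290)).items(): print(n,cv2.absdiff(a,b)[y0:y1,x0:x1].mean())
```

```text
caddy [[0.3719 0.2633]
 [0.4755 0.2795]
 [0.4942 0.1006]
 [0.3859 0.0905]] [0.4319 0.1835 0.052 ]
timer [0.4327 0.1504 0.09  ] [ 0.0008 -0.0331  0.038 ]
scene timer [0.4352 0.1459 0.077 ] shaker [0.4361 0.2341 0.09  ]
sq 10.911223996129657
ob 6.517022072577628
```

Run:
```python
import cv2
a=cv2.imread("pics/scene0.png",0);b=cv2.imread("pics/scene6.png",0)
for x0,x1,y0,y1 in((296,322,155,195),(275,308,236,290)):
    r=cv2.matchTemplate(b[y0-10:y1+10,x0-10:x1+10],a[y0:y1,x0:x1],cv2.TM_CCOEFF_NORMED);print(cv2.minMaxLoc(r))
from bench import arm
print(arm.sign_off())
```

```text
(-0.24376186728477478, 0.9996111989021301, (0, 0), (10, 10))
(-0.18015842139720917, 0.9811937808990479, (20, 20), (10, 10))
the job is handed in; nothing more can be done
None
```

I pulled the round timer off its clip and lowered it into the caddy until I felt it touch the floor (about 6 N). Then I released it, backed the arm clear and handed the job in at about 9 s; no verdict is reported.

- **Timer position:** it stands upright by eye in the free end. It is about 1 mm off the caddy's long middle line and 33 mm to the -y side of its middle, measured from the wrist picture. The scene camera puts it within about 5 mm of that.
- **Timer height and tilt:** I did not measure these from pictures. The TCP height at touchdown fits the timer standing on the floor. The caddy looks level.
- **Other gadgets:** the square and oblong gadgets matched their starting picture with zero pixel shift in the scene view.
- **Check that disagreed:** the first wrist reading gave the timer's y about 6 mm off the fixed cameras, probably because the arm was still settling. A repeat at rest agreed with them, and I used that.

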